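# Close the objective canister without cross-threading its lid

## Robot

A 6-joint arm with a two-finger parallel gripper is mounted at the origin on a cart in front of the work surface, level with it; the furniture and walls round the work are solid. World frame = base frame: x ahead of the robot, y to its left, z up, the work surface at z = 0. Lengths are in m, angles in rad, forces in N, time in s.
With the tool pointing down it reaches from about 0.25 to 0.775 m from the base axis. Payload 4 kg.
Tool frame: the origin (TCP) lies on the centre line of the jaws, within the pads' length; the fingertips stand 17 mm ahead of it and the grasp point (between the pads) lies 2 mm behind it (manip.tip_extent is the distance from the TCP to the fingertips, in m); z points along the fingers, y is the line along which they close (so a half turn about z gives the same grasp; the last joint's range is limited). The gripper opens to 94 mm and grips with 3 to 60 N. Pads are 16 mm wide; open, the fingers measure 119 mm over their backs; the gripper's body (75 mm by 177 mm) begins 78 mm behind the grasp point.
Start: joints at [1.198, 0.087, 1.371, -0, 1.684, -0.103], TCP at [0.147, 0.53, 0.223] pointing down, gripper open.
Joint ranges: [-3.1, 3.1], [-0.76, 2.03], [0.27, 2.55], [-1.08, 4.22], [0.17, 2.65], [-2.57, 2.57]. Speed limits (rad/s): [2.79, 2.79, 3.14, 3.14, 3.14, 3.14].

## Interface

Orientations are given as a unit quaternion [w, x, y, z].
In Python, from workcell import manip gives the robot as it stands.
- The arm moves only by the shell command python3 nudge.py, which reads ROWS from standard input. ROWS is a JSON list of rows, 1 to 20 of them, each of 7 numbers: a rotation vector rx, ry, rz in units of 0.2 rad, then dx, dy, dz in shares of the most that a row can go, 1 being 50 mm, then the opening from 0.0 (shut) to 1.0 (fully open); each row shifts and turns the commanded pose from where the row before left it, along the tool's axes as they then stand; what a row does not reach is not made up. A row lasts 1/10 s, in which the tool goes at most 0.05 m and 0.15 rad, less where a joint would pass 70% of its speed; a pose out of reach is approached as far as the arm can. The fingers move at their own pace and stop on an object; the grip force is fixed at half the most. Time passes only in rows, so rows that do not move let the fingers close. It prints the time, the measured TCP pose, the force, the opening and the grip force at its end. Input that does not fit is refused with a message, and nothing moves.
- manip.get_obs(): the state, without advancing time (a new reading comes with each control period).
- manip.get_image(name): name is "scene" or "side" or "wrist"; returns a dict with "frame" (420x560x3 uint8, red, green, blue), "intrinsics" (3x3 intrinsics, pixels), "camera_from_world" (4x4, takes a point from world to camera coordinates). Camera axes: x right, y down, z forward; pixel columns grow to the right and rows downward; lengths in m; the calibration is good to about 2 mm. A picture is of the moment at which its call begins. There is no depth.
- manip.close_job(): hands the job in; it is judged then, once.
The state is a dict: "t": time; "qpos": joint angles; "joint_vel": joint speeds; "joint_efforts": joint torques, N m; "tool_pos": TCP position; "tcp_rot": TCP orientation; "wrist_force": force on the tool from outside, world axes, zero at the start; "moment": the same for the moment, N m; "width": opening from 0.0 (shut) to 1.0 (fully open); "gripper_force": force on a finger pad.
Only numpy, scipy, OpenCV 4.12 (cv2) and the standard library are available. Lean on these libraries where they do the work, as an engineer would, in place of code of your own. Each camera call takes 0.05 s, during which the arm holds its last target. There are 200 camera calls.

## Task

Screw the lid back on the canister that holds the spare microscope objective. Take the lid from its sloping rest and stand it on the desk, open end down, and let go; then take it again from above and set it on top of the canister's thread, turn it backward (anticlockwise seen from above) until it drops into the thread, and only then turn it clockwise until it stops, its rim down on the shoulder. Leave the oil bottle, the small box and the eyepiece where they are.

Things in the scene. Friction and masses are not known exactly. Their poses are not given: they have to be found in the camera images.
- lid: Grey ribbed plastic screw lid: round hollow cap, 56 mm outer diameter, 52 mm tall, wall 3 mm, 60 to 130 g. Origin: centre of its open rim; z runs along its axis to the closed top. It starts lying in the rest, its axis rising at 30 degrees from level: open end low and towards the robot, closed top pointing up and away from the robot (within 20 degrees of +x).
- lid_lugs (a point): Point on the lid's axis, 6.75 mm above the rim, axes as the lid's. At this height four lugs stand inside the lid, in its +x, +y, -x and -y directions: 4.8 mm wide, 3.5 mm high (5 to 8.5 mm above the rim), reaching in to 20.7 mm from the axis.
- rest: Fixed sloping rest: aluminium foot 92 x 60 x 5 mm and two parallel 8 mm steel rails, 36 mm apart, that rise at 30 degrees along its own +x; a cross bar at their lower end holds the lid's rim. Origin: on the desk under its middle. The lid's rim centre starts 22 mm behind (own -x) and 36 mm above it. No rail is more than 22 mm to the side of the lid's axis: both flanks of the lid are free.
- canister: Black canister body, 64 mm diameter, fixed to the desk by a 96 mm square plate. Origin: on its axis at the desk, z up. An aluminium neck, 37 mm diameter with tapered top, stands 26 mm above its flat shoulder; in it the steel objective, 23 mm diameter, reaches 40 mm above the shoulder. Lid home: rim on the shoulder, lid's x axis parallel to the canister's x or y axis, either way round.
- canister_shoulder (a point): Point on the canister's axis at the height of the shoulder, 30 mm above the desk; axes as the canister's. Lid turned clockwise from the start of the thread: its lugs run under the ridges and, over the last 45 degrees before home, its rim sinks steadily from 3.1 mm to 0 above the shoulder; at home the lugs meet the posts. Let the hand follow it down.
- canister_crest (a point): Point on the canister's axis at the level tops of the four thread ridges, 15.5 mm above the shoulder; axes as the canister's. Thread outer diameter 47 mm. Lid set on the ridges: rim 10.5 mm above the shoulder; its lugs are over ridges when the lid's x axis is 0 to 51 degrees anticlockwise (seen from above) of any of the canister's x, y, -x, -y axes. Clockwise, posts block it there.
- canister_gap (a point): Point on the canister's axis, 8.1 mm above the shoulder, axes as the canister's: level of the ledge in the four gaps that follow the ridges anticlockwise. Lid's x axis 57 to 72 degrees anticlockwise of a canister axis: lugs over gaps; the lid then drops if let down or pressed lightly, rim to 3.1 mm above the shoulder, and can turn no farther back.
- canister_post (a point): Point on the canister's axis, 21 mm above the shoulder, axes as the canister's: level of the tops of four upright stop posts, 6 degrees wide, one between each gap and the next ridge. If the lid's x axis is 0 to 18 degrees clockwise of a canister axis, its lugs land on the posts and the rim stands 16 mm above the shoulder; turned anticlockwise it first comes down to the ridges.
- immersion_oil: Bystander: small brown glass bottle with black cap, 27 mm in diameter, 62 mm tall, standing; origin at the centre of its underside.
- cover_box: Bystander: small white box, 36 x 36 x 24 mm; origin at the centre of its underside.
- eyepiece: Bystander: black spare eyepiece with a white band, 42 mm in diameter, 53 mm tall, standing; origin at the centre of its underside.

How it is judged:
On the way, in this order (a step that is already met when the one before it is completed fails the run):
1. the lid stands upright on the desk, open end down, let go (height (world z) of lid below 0.006 m and angle between lid's own z axis and vertical below 0.1 rad and contact force between the fingers and lid below 0.1 N), for 0.2 s.
2. the lid rests upright on top of the canister's thread, not yet dropped in (z of lid in the frame of canister_shoulder between 0.0085 and 0.0175 m and horizontal distance between lid and canister_shoulder below 0.004 m and angle between lid's own z axis and vertical below 0.12 rad and contact force between lid and canister above 0.2 N), for 0.1 s.
3. turned backward, the lid has dropped into the start of the thread (z of lid in the frame of canister_shoulder between 0.0015 and 0.005 m and horizontal distance between lid and canister_shoulder below 0.003 m and angle between lid's own z axis and vertical below 0.08 rad), for 0.1 s.
At the end, for the whole second after the job is handed in: The lid is screwed home on the canister and at rest: its rim within 1 mm of the shoulder, its axis within 3 mm and 0.05 rad of the canister's, turned clockwise to within 0.2 rad of the stop (z of lid in the frame of canister_shoulder between -0.002 and 0.001 m and horizontal distance between lid and canister_shoulder below 0.003 m and angle between lid's own z axis and vertical below 0.05 rad and (angle between the x axis of lid and the x axis of canister, either way round below 0.2 rad or angle between the x axis of lid and the y axis of canister, either way round below 0.2 rad) and linear speed of lid below 0.01 m/s); the robot touches nothing.
It fails at once if the oil bottle was moved more than 20 mm (distance of immersion_oil from where it was at the start of the episode above 0.02 m).
It fails at once if the small box was moved more than 20 mm (distance of cover_box from where it was at the start of the episode above 0.02 m).
It fails at once if the eyepiece was moved more than 20 mm (distance of eyepiece from where it was at the start of the episode above 0.02 m).
It also fails if it takes over 72 s, if anything falls off the work surface, if the arm or the gripper's body presses on something with over 40 N, if the wrist force passes 120 N, or if a joint passes its speed limit or range.

## Working session

There is one attempt and no reset: what is moved stays moved. The work goes in short steps, Python scripts to look and compute and a shell command to move; the robot and the scene stay as the last step left them, time stands still between calls to the robot, and variables do not carry over. Pictures are saved under pics/ and viewed, at most 10 in all, crops included, and the job is handed in when it is done.

```bash
ls; mkdir -p pics
python3 - <<'E'
from workcell import manip
import cv2,numpy as np
o=manip.get_obs();print({k:np.round(v,3) for k,v in o.items()})
for n in("scene","side"):
    d=manip.get_image(n);cv2.imwrite(f"pics/{n}0.png",cv2.resize(d["frame"][:,:,::-1],(800,600),interpolation=cv2.INTER_CUBIC))
    print(n,np.round(d["intrinsics"],1).tolist(),np.round(d["camera_from_world"],3).tolist())
E
```

```text
nudge.py
pics
workcell.py
{'t': np.float64(0.0), 'qpos': array([ 1.198,  0.088,  1.372,  0.   ,  1.684, -0.103]), 'joint_vel': array([-0.002,  0.001, -0.001,  0.001,  0.001,  0.003]), 'joint_efforts': array([ 0.0000e+00, -3.4018e+01, -3.0243e+01,  7.2000e-02,  3.3000e-02,
       -0.0000e+00]), 'tool_pos': array([0.146, 0.53 , 0.221]), 'tcp_rot': array([-0.   ,  0.134,  0.991, -0.001]), 'wrist_force': array([-0.611,  0.565, -0.188]), 'moment': array([-0.008, -0.006, -0.063]), 'gripper_force': np.float64(0.0), 'width': np.float64(1.002)}
scene [[426.5, 0.0, 267.9], [0.0, 426.5, 210.0], [0.0, 0.0, 1.0]] [[0.895, -0.446, -0.015, -0.517], [-0.227, -0.425, -0.876, 0.21], [0.385, 0.788, -0.482, 0.766], [0.0, 0.0, 0.0, 1.0]]
side [[402.8, 0.0, 277.5], [0.0, 402.8, 210.0], [0.0, 0.0, 1.0]] [[-0.154, -0.988, -0.014, 0.123], [-0.83, 0.138, -0.54, 0.544], [0.535, -0.071, -0.842, 0.792], [0.0, 0.0, 0.0, 1.0]]
```

View pics/scene0.png

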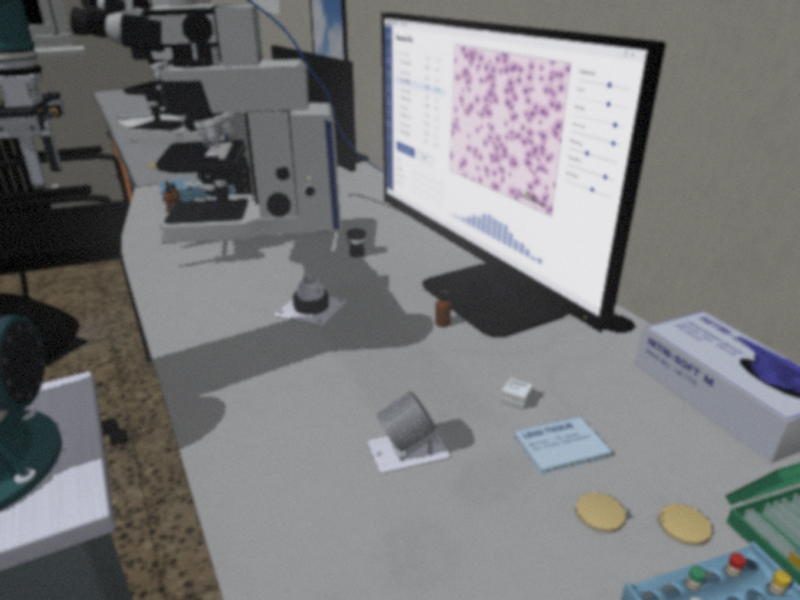

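View pics/side0.png

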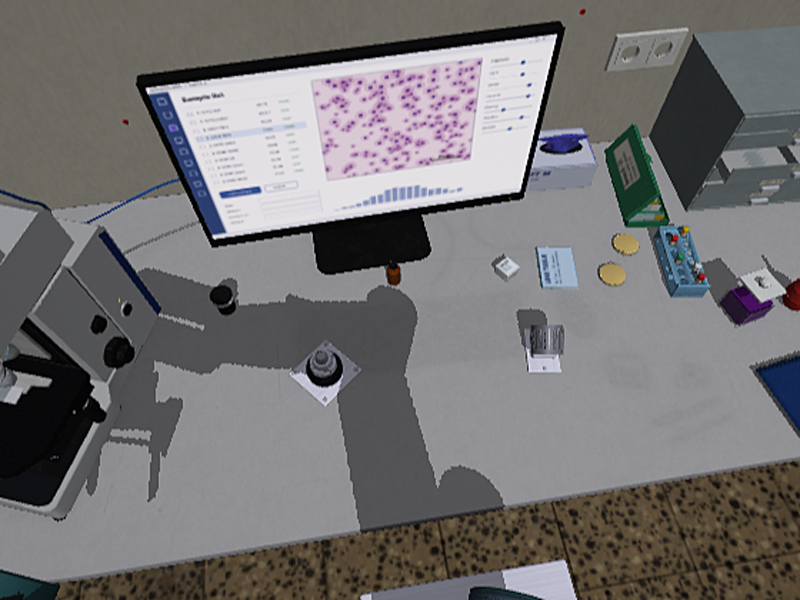

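Scene: lid at about (407,422) on its rest, canister at (311,298). Side: canister plate centre (325,371), lid (547,341), plate corners visible. Now enlarged crops for precise measuring.

Run:
```python
from workcell import manip
import cv2,numpy as np
t=[]
for n,cs in(("side",[(227,258),(382,238)]),("scene",[(217,205),(285,300)])):
    f=manip.get_image(n)["frame"][:,:,::-1]
    for u,v in cs:
        c=f[v-28:v+28,u-37:u+38];t.append(cv2.resize(c,(400,299),interpolation=cv2.INTER_CUBIC)); print(n,u-37,v-28,"scale",400/75,299/56)
cv2.imwrite("pics/crops.png",np.vstack([np.hstack(t[:2]),np.hstack(t[2:])]))
```

```text
side 190 230 scale 5.333333333333333 5.339285714285714
side 345 210 scale 5.333333333333333 5.339285714285714
scene 180 177 scale 5.333333333333333 5.339285714285714
scene 248 272 scale 5.333333333333333 5.339285714285714
```

View pics/crops.png

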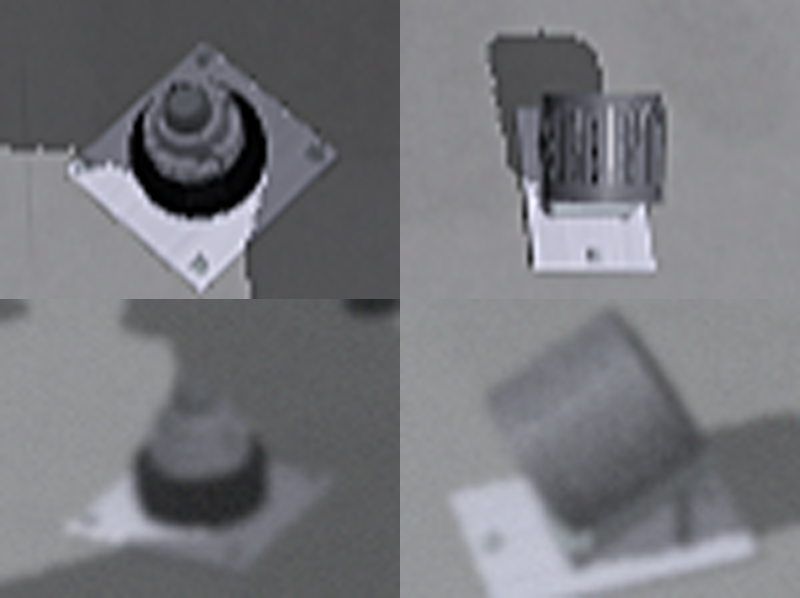

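Crops: side view, canister plate corners at crop (205,42),(336,155),(202,290),(68,172); rest foot's near corners at (533,270),(655,270) and far left (517,105); the scene view has foot corners at (450,493),(490,598),(757,550) and plate corners (65,530),(330,475),(240,570).

```bash
cat > h.py <<'E'
from workcell import manip
import cv2,numpy as np
from scipy.spatial.transform import Rotation as R
def ray(d,px,z):
    T=d["camera_from_world"];Rm=T[:3,:3];c=-Rm.T@T[:3,3]
    px=np.atleast_2d(px).astype(float);r=np.c_[px,np.ones(len(px))]@np.linalg.inv(d["intrinsics"]).T@Rm
    return c+r*((z-c[2])/r[:,2])[:,None]
def proj(d,P):
    P=np.atleast_2d(P);q=(P@d["camera_from_world"][:3,:3].T+d["camera_from_world"][:3,3])@d["intrinsics"].T
    return q[:,:2]/q[:,2:]
def tool(): 
    o=manip.get_obs();return o,R.from_quat(np.roll(o["tcp_rot"],-1))
E
python3 - <<'E'
from h import *
np.set_printoptions(precision=4,suppress=True)
s=manip.get_image("side");c=manip.get_image("scene");k=1/5.336
f=lambda p,o:(np.array(p,float)+.5)*k+o-.5
a=ray(s,f([(205,42),(336,155),(202,290),(68,172)],(190,230)),.005);print("plate side",a,a.mean(0))
print("foot side",ray(s,f([(133,270),(255,270),(117,105)],(345,210)),.005))
print("foot scene",ray(c,f([(50,194),(90,299),(357,251)],(248,272)),.005))
print("plate scene",ray(c,f([(65,230),(330,175),(240,270)],(180,177)),.005))
print("objective top side",ray(s,f([(188,103)],(190,230)),.07))
print("lid",ray(s,f([(142,95),(265,95),(262,202)],(345,210)),.05))
w=manip.get_image("wrist");print(w["camera_from_world"])
print("ang", np.degrees(np.arctan2(a[:,1]-a.mean(0)[1],a[:,0]-a.mean(0)[0])))
E
```

```text
plate side [[0.5905 0.1685 0.005 ]
 [0.5168 0.1104 0.005 ]
 [0.4569 0.1818 0.005 ]
 [0.5289 0.2414 0.005 ]] [0.5233 0.1755 0.005 ]
foot side [[ 0.4632 -0.1902  0.005 ]
 [ 0.4536 -0.2487  0.005 ]
 [ 0.5544 -0.2077  0.005 ]]
foot scene [[ 0.4602 -0.1901  0.005 ]
 [ 0.4503 -0.2418  0.005 ]
 [ 0.5397 -0.2631  0.005 ]]
plate scene [[0.4531 0.1832 0.005 ]
 [0.5862 0.1737 0.005 ]
 [0.5134 0.1095 0.005 ]]
objective top side [[0.5225 0.1748 0.07  ]]
lid [[ 0.534  -0.2067  0.05  ]
 [ 0.5243 -0.2657  0.05  ]
 [ 0.4681 -0.2463  0.05  ]]
[[ 0.2661  0.964  -0.0007 -0.5489]
 [ 0.9294 -0.2563  0.2655 -0.029 ]
 [ 0.2557 -0.0713 -0.9641  0.3924]
 [ 0.      0.      0.      1.    ]]
ang [ -5.969  -95.664  174.5958  85.1173]
```

```bash
cat >> h.py <<'E'
def pose(yaw,tilt):
    "tool pose: closing line at yaw (rad) from +Y, tool z tilted forward by tilt from down"
    ex=np.array([np.cos(yaw),np.sin(yaw),0]);y=np.array([-ex[1],ex[0],0])
    z=np.sin(tilt)*ex-np.cos(tilt)*np.array([0,0,1.]);return R.from_matrix(np.c_[np.cross(y,z),y,z])
def delta(p,Rt,grasp=True):
    "translation in present tool axes, then rotvec"
    o,Rn=tool();p=np.array(p)+(.002*Rt.as_matrix()[:,2] if grasp else 0)
    print("trans",np.round(Rn.inv().apply(p-o["tool_pos"]),4),"rot",np.round((Rn.inv()*Rt).as_rotvec(),4),"now",np.round(o["tool_pos"],4),"t",round(float(o["t"]),2))
E
python3 - <<'E'
from h import *
Rt=pose(np.radians(-10),np.radians(-30));g=np.array([.502,-.226,.050]);delta(g-.10*Rt.as_matrix()[:,2],Rt)
E
```

```text
trans [-0.5929 -0.6292  0.0876] rot [ 0.0245  0.5231 -0.0932] now [0.1466 0.53   0.2222] t 0.35
```
~0.87 over 20 rows: (-.0296,-.0315,.0044). Path midpoint z .18: canister top .07 + fine. Then rotate 4 rows of .13.

The rows are not in the units I measure in: shifts go in shares of 50 mm and turns go in units of 0.2 rad. I convert before sending: -0.0315 m is -0.63, -0.0296 m is -0.592.

```bash
echo '[[0, 0, 0, -0.592, -0.63, 0.04, 1], [0, 0, 0, -0.592, -0.63, 0.04, 1], [0, 0, 0, -0.592, -0.63, 0.04, 1], [0, 0, 0, -0.592, -0.63, 0.04, 1], [0, 0, 0, -0.592, -0.63, 0.04, 1], [0, 0, 0, -0.592, -0.63, 0.04, 1], [0, 0, 0, -0.592, -0.63, 0.04, 1], [0, 0, 0, -0.592, -0.63, 0.04, 1], [0, 0, 0, -0.592, -0.63, 0.04, 1], [0, 0, 0, -0.592, -0.63, 0.04, 1], [0, 0, 0, -0.592, -0.63, 0.04, 1], [0, 0, 0, -0.592, -0.63, 0.04, 1], [0, 0, 0, -0.592, -0.63, 0.04, 1], [0, 0, 0, -0.592, -0.63, 0.04, 1], [0, 0, 0, -0.592, -0.63, 0.04, 1], [0, 0, 0, -0.592, -0.63, 0.04, 1], [0, 0, 0, -0.592, -0.63, 0.04, 1], [0, 0, 0, -0.592, -0.63, 0.04, 1], [0, 0, 0, -0.592, -0.63, 0.04, 1], [0, 0, 0, -0.592, -0.63, 0.04, 1]]' | python3 nudge.py && echo '[[0.03, 0.65, -0.115, 0, 0, 0, 1], [0.03, 0.65, -0.115, 0, 0, 0, 1], [0.03, 0.65, -0.115, 0, 0, 0, 1], [0.03, 0.65, -0.115, 0, 0, 0, 1], [0, 0, 0, 0, 0, 0, 1], [0, 0, 0, 0, 0, 0, 1]]' | python3 nudge.py
```

Run:
```python
from h import *
Rt=pose(np.radians(-10),np.radians(-30));g=np.array([.502,-.226,.050]);delta(g-.10*Rt.as_matrix()[:,2],Rt)
w=manip.get_image("wrist");s=manip.get_image("side")["frame"]
a=w["frame"];b=cv2.resize(s[180:330,300:500],(560,420))
cv2.imwrite("pics/w1.png",cv2.resize(a,(800,600))[:,:,::-1]); 
m=np.array([.502,-.226,.049]);ax=np.array([.851,-.158,.5])
print(proj(w,[m,m-.026*ax,m+.026*ax])*800/560)
```

```text
t: 2.35
tool_pos: [0.5499, -0.2366, 0.1823]
tcp_rot: [0.0, 0.135, 0.991, 0.0]
wrist_force: [0.3, 0.3, 0.4]
width: 0.995
gripper_force: 0.0
t: 2.95
tool_pos: [0.5494, -0.2348, 0.1804]
tcp_rot: [-0.257, 0.085, 0.962, 0.023]
wrist_force: [-0.3, 0.1, 0.0]
width: 1.0
gripper_force: 0.0
trans [-0.0234  0.0004  0.0391] rot [ 0.0017  0.0015 -0.0005] now [ 0.5494 -0.2348  0.1804] t 2.95
[[406.00751505 314.58901181]
 [406.17924582 283.31150778]
 [405.81488446 349.67302337]]
```

View pics/w1.png

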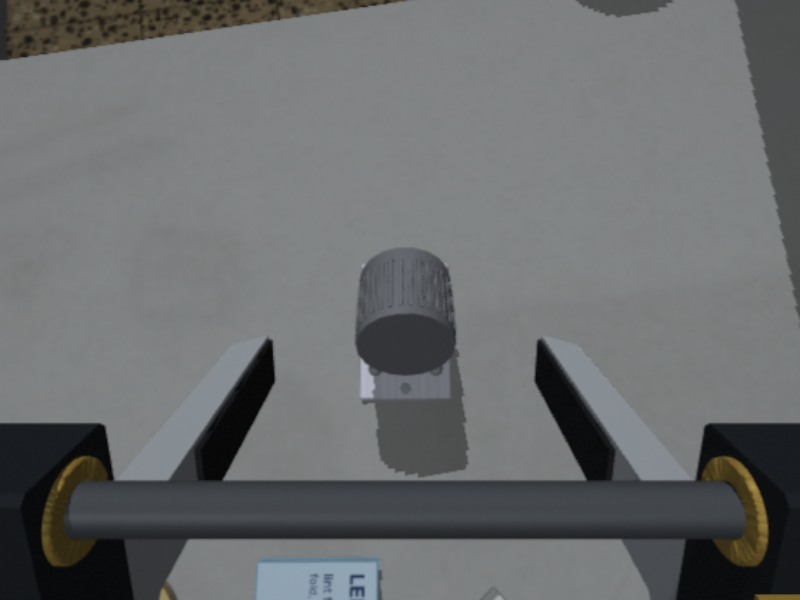

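Wrist view: lid centred at x≈406 with its top disc at (406,344), predicted (406,350). The estimate is good to about 2 mm and the yaw is right, so I approach and grip.

```bash
echo '[[0, 0, 0, -0.468, 0.008, 0.7, 1], [0, 0, 0, 0, 0, 0.7, 1], [0, 0, 0, 0, 0, 0.7, 1], [0, 0, 0, 0, 0, 0.4, 1], [0, 0, 0, 0, 0, 0.28, 1], [0, 0, 0, 0, 0, 0, 1], [0, 0, 0, 0, 0, 0, 0], [0, 0, 0, 0, 0, 0, 0], [0, 0, 0, 0, 0, 0, 0], [0, 0, 0, 0, 0, 0, 0], [0, 0, 0, 0, 0, 0, 0], [0, 0, 0, 0, 0, 0, 0], [0, 0, 0, 0, 0, 0, 0], [0, 0, 0, 0, 0, 0, 0]]' | python3 nudge.py
python3 - <<'E'
from h import *
delta([.502,-.226,.050],pose(np.radians(-10),np.radians(-30)))
E
```

```text
t: 4.45
tool_pos: [0.5015, -0.2257, 0.0503]
tcp_rot: [-0.256, 0.085, 0.963, 0.023]
wrist_force: [1.1, 0.7, 0.5]
width: 0.589
gripper_force: 30.0
trans [-0.0006 -0.0002  0.002 ] rot [ 0.0013  0.0035 -0.0006] now [ 0.5015 -0.2257  0.0503] t 4.45
```

Converted, -0.026 m is -0.52, 0.015 m is 0.3, -0.131 rad is -0.655.

```bash
echo '[[0, 0, 0, 0.3, 0, -0.52, 0], [0, 0, 0, 0.3, 0, -0.52, 0], [0, 0, 0, 0.3, 0, -0.52, 0], [0, 0, 0, 0.3, 0, -0.52, 0], [0, -0.655, 0, 0, 0, 0, 0], [0, -0.655, 0, 0, 0, 0, 0], [0, -0.655, 0, 0, 0, 0, 0], [0, -0.655, 0, 0, 0, 0, 0], [0, -0.655, 0, 0, 0, 0, 0], [0, -0.655, 0, 0, 0, 0, 0], [0, -0.655, 0, 0, 0, 0, 0], [0, -0.655, 0, 0, 0, 0, 0], [0, 0, 0, 0, 0, 0, 0]]' | python3 nudge.py
python3 - <<'E'
from h import *
delta([.45,0,.06],pose(np.radians(-10),np.radians(30)))
w=manip.get_image("wrist")["frame"];s=manip.get_image("scene")["frame"];print(0)
i=np.hstack([cv2.resize(w,(400,300)),cv2.resize(s[180:360,180:420],(400,300),interpolation=cv2.INTER_CUBIC)])
cv2.imwrite("pics/h1.png",i[:,:,::-1])
E
```

```text
t: 5.75
tool_pos: [0.4956, -0.2233, 0.164]
tcp_rot: [0.255, 0.086, 0.963, -0.02]
wrist_force: [0.6, 0.7, -1.5]
width: 0.59
gripper_force: 30.0
trans [0.1253 0.2112 0.0515] rot [ 0.0027 -0.0053 -0.0052] now [ 0.4956 -0.2233  0.164 ] t 5.75
0
```

View pics/h1.png

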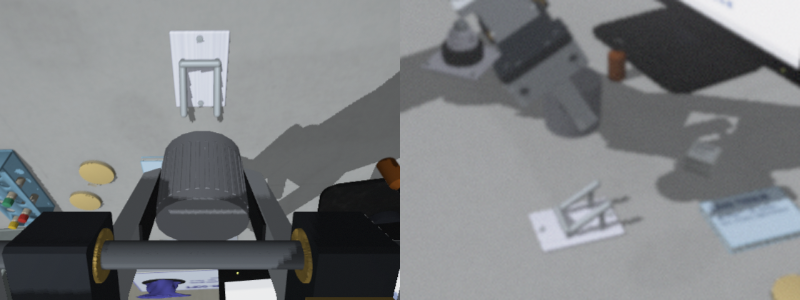

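Lid held upright, clear of the rest. I carry it to free desk at (0.45, 0) and stop just above the surface.

Converted, 0.005 m is 0.1, 0.0352 m is 0.704.

```bash
echo '[[0, 0, 0, 0.418, 0.704, 0.172, 0], [0, 0, 0, 0.418, 0.704, 0.172, 0], [0, 0, 0, 0.418, 0.704, 0.172, 0], [0, 0, 0, 0.418, 0.704, 0.172, 0], [0, 0, 0, 0.418, 0.704, 0.172, 0], [0, 0, 0, 0.418, 0.704, 0.172, 0], [0, 0, 0, 0.12, 0, 0.208, 0], [0, 0, 0, 0.1, 0, 0.174, 0], [0, 0, 0, 0.02, 0, 0.034, 0], [0, 0, 0, 0.02, 0, 0.034, 0], [0, 0, 0, 0, 0, 0, 0]]' | python3 nudge.py
```

```text
t: 6.95
tool_pos: [0.4579, -0.0045, 0.0375]
tcp_rot: [0.26, 0.086, 0.961, -0.023]
wrist_force: [-0.3, -1.7, -0.1]
width: 0.598
gripper_force: 30.0
```

```bash
echo '[[0, 0, 0, 0, 0, 0, 0], [0, 0, 0, 0, 0, 0, 0]]' | python3 nudge.py; echo '[[0, 0, 0, 0.02, 0, 0.034, 0], [0, 0, 0, 0.02, 0, 0.034, 0], [0, 0, 0, 0, 0, 0, 0]]' | python3 nudge.py
python3 - <<'E'
from h import *
w=manip.get_image("side")["frame"];cv2.imwrite("pics/s2.png",cv2.resize(w[180:300,220:380],(800,600),interpolation=cv2.INTER_CUBIC)[:,:,::-1])
E
```

```text
t: 7.15
tool_pos: [0.4574, -0.0042, 0.0374]
tcp_rot: [0.26, 0.085, 0.961, -0.023]
wrist_force: [-0.5, -0.1, -1.0]
width: 0.593
gripper_force: 30.0
t: 7.45
tool_pos: [0.4565, -0.0035, 0.0323]
tcp_rot: [0.259, 0.085, 0.962, -0.023]
wrist_force: [0.3, 0.3, -1.1]
width: 0.595
gripper_force: 30.0
```

View pics/s2.png

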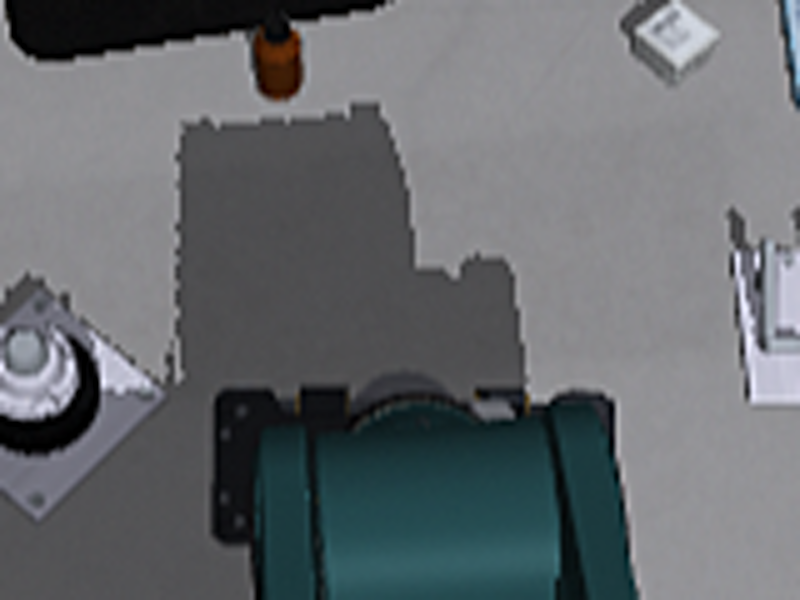

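The arm hides the lid, and the left hand edge is near the canister plate but clear and high. No contact yet, so I keep lowering by force.

```bash
for i in 1 ; do echo '[[0, 0, 0, 0.02, 0, 0.034, 0], [0, 0, 0, 0, 0, 0, 0]]' | python3 nudge.py|egrep 'pos|wrist'; echo '[[0, 0, 0, 0.01, 0, 0.018, 0], [0, 0, 0, 0, 0, 0, 0]]' | python3 nudge.py|egrep 'pos|wrist'; echo '[[0, 0, 0, 0.01, 0, 0.018, 0], [0, 0, 0, 0, 0, 0, 0]]' | python3 nudge.py|egrep 'pos|wrist'; echo '[[0, 0, 0, 0.01, 0, 0.018, 0], [0, 0, 0, 0, 0, 0, 0]]' | python3 nudge.py|egrep 'pos|wrist'; done
```

```text
tool_pos: [0.4566, -0.0034, 0.0304]
wrist_force: [-0.3, -0.9, -0.9]
tool_pos: [0.4568, -0.0034, 0.0296]
wrist_force: [0.4, -0.2, -1.6]
tool_pos: [0.4569, -0.0035, 0.0287]
wrist_force: [-0.4, -0.6, -1.0]
tool_pos: [0.4577, -0.0035, 0.0286]
wrist_force: [-1.1, 0.2, 3.7]
```

```bash
echo '[[0, 0, 0, 0.006, 0, 0.01, 0], [0, 0, 0, 0, 0, 0, 0.7], [0, 0, 0, 0, 0, 0, 1], [0, 0, 0, 0, 0, 0, 1], [0, 0, 0, 0, 0, 0, 1], [0, 0, 0, 0, 0, 0, 1], [0, 0, 0, 0, 0, 0, 1], [0, 0, 0, 0, 0, 0, 1], [0, 0, 0, 0, 0, 0, 1]]' | python3 nudge.py
python3 - <<'E'
from h import *
w=manip.get_image("wrist")["frame"];cv2.imwrite("pics/w3.png",w[:,:,::-1])
E
```

```text
t: 9.2
tool_pos: [0.4569, -0.0035, 0.0271]
tcp_rot: [0.26, 0.085, 0.962, -0.023]
wrist_force: [-0.5, -1.2, -0.8]
width: 1.0
gripper_force: 0.0
```

View pics/w3.png

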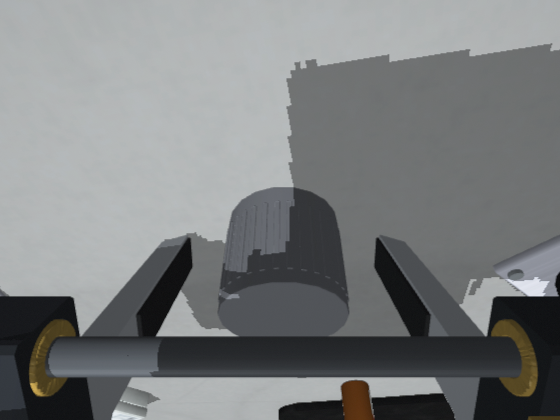

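Lid stands upright, let go, its top disc centred near (283,311). I back off, turn the tool down and go above it.

```bash
python3 - <<'E'
from h import *
w=manip.get_image("wrist");print(ray(w,[(283,311)],.052))
E
echo '[[0, 0, 0, 0, 0, -0.4, 1], [0, 0, 0, 0, 0, -0.6, 1], [0, 0, 0, 0, 0, -0.8, 1], [0, 0, 0, 0, 0, -0.8, 1], [0, 0.655, 0, 0, 0, 0, 1], [0, 0.655, 0, 0, 0, 0, 1], [0, 0.655, 0, 0, 0, 0, 1], [0, 0.655, 0, 0, 0, 0, 1], [0, 0, 0, 0, 0, 0, 1], [0, 0, 0, 0, 0, 0, 1]]' | python3 nudge.py
python3 - <<'E'
from h import *
w=manip.get_image("wrist");cv2.imwrite("pics/w4.png",w["frame"][:,:,::-1]); o,_=tool();print(o["qpos"])
g=cv2.cvtColor(w["frame"],cv2.COLOR_RGB2GRAY);print(proj(w,[[.455,-.003,.052]]))
np.savez("w4.npz",**w)
E
```

```text
[[ 0.45574231 -0.00404663  0.052     ]]
t: 10.3
tool_pos: [0.3924, 0.0079, 0.1386]
tcp_rot: [0.002, 0.088, 0.996, 0.0]
wrist_force: [0.4, 0.4, -0.4]
width: 1.002
gripper_force: 0.0
[-1.24662553e-01 -2.47913877e-01  1.84807922e+00  3.51504076e-04
  1.53730489e+00 -1.51978462e+00]
[[284.30431045 292.10735297]]
```

View pics/w4.png

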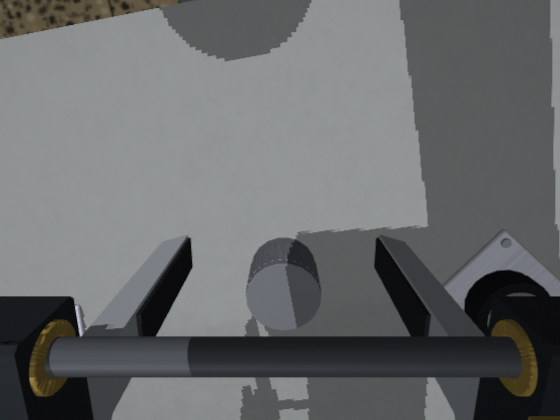

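Lid's top disc centred at (283,297), which matches lid centre (0.456,-0.0035). I will grip it once, open, turn a quarter and grip again, so that it is centred on the tool both ways.

Run:
```python
from h import *
d=np.load("w4.npz");print(ray(d,[(283,297)],.052))
delta([.4562,-.0035,.036],pose(np.radians(-10),0))
```

```text
[[ 0.45881431 -0.00465511  0.052     ]]
trans [-0.0649 -0.0002  0.1052] rot [ 0.0006  0.0041 -0.0012] now [0.3919 0.0081 0.1389] t 10.35
```

```bash
echo '[[0, 0.01, 0, -0.66, 0, 0, 1], [0, 0.01, 0, -0.66, 0, 0, 1], [0, 0, 0, 0, 0, 0.7, 1], [0, 0, 0, 0, 0, 0.6, 1], [0, 0, 0, 0, 0, 0.5, 1], [0, 0, 0, 0, 0, 0.3, 1], [0, 0, 0, 0, 0, 0, 0], [0, 0, 0, 0, 0, 0, 0], [0, 0, 0, 0, 0, 0, 0], [0, 0, 0, 0, 0, 0, 0], [0, 0, 0, 0, 0, 0, 0], [0, 0, 0, 0, 0, 0, 0], [0, 0, 0, 0, 0, 0, 0], [0, 0, 0, 0, 0, 0, 1], [0, 0, 0, 0, 0, 0, 1], [0, 0, 0, 0, 0, 0, 1], [0, 0, 0, 0, 0, 0, 1], [0, 0, 0, 0, 0, 0, 1], [0, 0, 0, 0, 0, 0, 1]]' | python3 nudge.py && echo '[[0, 0, 0.655, 0, 0, 0, 1], [0, 0, 0.655, 0, 0, 0, 1], [0, 0, 0.655, 0, 0, 0, 1], [0, 0, 0.655, 0, 0, 0, 1], [0, 0, 0.655, 0, 0, 0, 1], [0, 0, 0.655, 0, 0, 0, 1], [0, 0, 0.655, 0, 0, 0, 1], [0, 0, 0.655, 0, 0, 0, 1], [0, 0, 0.655, 0, 0, 0, 1], [0, 0, 0.655, 0, 0, 0, 1], [0, 0, 0.655, 0, 0, 0, 1], [0, 0, 0.655, 0, 0, 0, 1], [0, 0, 0, 0, 0, 0, 1], [0, 0, 0, 0, 0, 0, 1]]' | python3 nudge.py
python3 - <<'E'
from h import *
o,_=tool();print(o["qpos"]);delta([.457,-.0035,.036],pose(np.radians(-100),0))
E
```

```text
t: 12.25
tool_pos: [0.4574, -0.0036, 0.0345]
tcp_rot: [-0.0, 0.088, 0.996, 0.0]
wrist_force: [-0.4, -0.3, -0.5]
width: 0.996
gripper_force: 0.0
t: 13.65
tool_pos: [0.4574, -0.0036, 0.0346]
tcp_rot: [-0.0, 0.766, 0.643, 0.0]
wrist_force: [1.0, 1.2, -0.1]
width: 0.998
gripper_force: 0.0
[-1.32260568e-01  1.59784771e-03  1.84587318e+00  5.63851769e-04
  1.29449584e+00  4.18189935e-02]
trans [-0.     -0.0004  0.0006] rot [-0.0004 -0.0005  0.0003] now [ 0.4574 -0.0036  0.0346] t 13.65
```

```bash
echo '[[0, 0, 0, 0, 0, 0, 0], [0, 0, 0, 0, 0, 0, 0], [0, 0, 0, 0, 0, 0, 0], [0, 0, 0, 0, 0, 0, 0], [0, 0, 0, 0, 0, 0, 0], [0, 0, 0, 0, 0, 0, 0], [0, 0, 0, 0, 0, 0, 0], [0, 0, 0, 0, 0, 0, 0]]' | python3 nudge.py && echo '[[0, 0, 0, 0, 0, -0.6, 0], [0, 0, 0, 0, 0, -0.8, 0], [0, 0, 0, 0, 0, -0.8, 0], [0, 0, 0, 0, 0, -0.8, 0], [0, 0, 0, 0, 0, 0, 0]]' | python3 nudge.py
python3 - <<'E'
from h import *
delta([.5225,.09,.186],pose(np.radians(-100),0))
E
```

```text
t: 14.45
tool_pos: [0.4575, -0.0036, 0.0346]
tcp_rot: [-0.0, 0.767, 0.642, 0.0]
wrist_force: [0.3, 0.4, -0.6]
width: 0.593
gripper_force: 30.0
t: 14.95
tool_pos: [0.4608, -0.0041, 0.1914]
tcp_rot: [0.004, 0.767, 0.642, 0.004]
wrist_force: [1.2, 0.9, -0.8]
width: 0.593
gripper_force: 30.0
trans [0.1034 0.0441 0.008 ] rot [ 0.0124 -0.0012 -0.0023] now [ 0.4608 -0.0041  0.1914] t 14.95
```

Converted, 0.04 m is 0.8, 0.022 m is 0.44.

```bash
echo '[[0, 0, 0, 0.8, 0.44, 0.04, 0], [0, 0, 0, 0.8, 0.44, 0.04, 0], [0, 0, 0, 0, 0, 0, 0], [0, 0, 0, 0, 0, 0, 0]]' | python3 nudge.py
python3 - <<'E'
from h import *
w=manip.get_image("wrist");np.savez("w5.npz",**w)
c=proj(w,[[.5225,.1755,z] for z in(.005,.03,.07)]);print(c)
cv2.imwrite("pics/w5.png",cv2.resize(w["frame"],(800,600),interpolation=cv2.INTER_CUBIC)[:,:,::-1])
E
```

```text
t: 15.35
tool_pos: [0.5141, 0.0677, 0.1787]
tcp_rot: [-0.001, 0.766, 0.642, -0.002]
wrist_force: [-0.6, -1.1, -0.9]
width: 0.593
gripper_force: 30.0
[[270.47245864  57.21648674]
 [269.31177701  54.05988324]
 [266.99683726  47.76414565]]
```

View pics/w5.png

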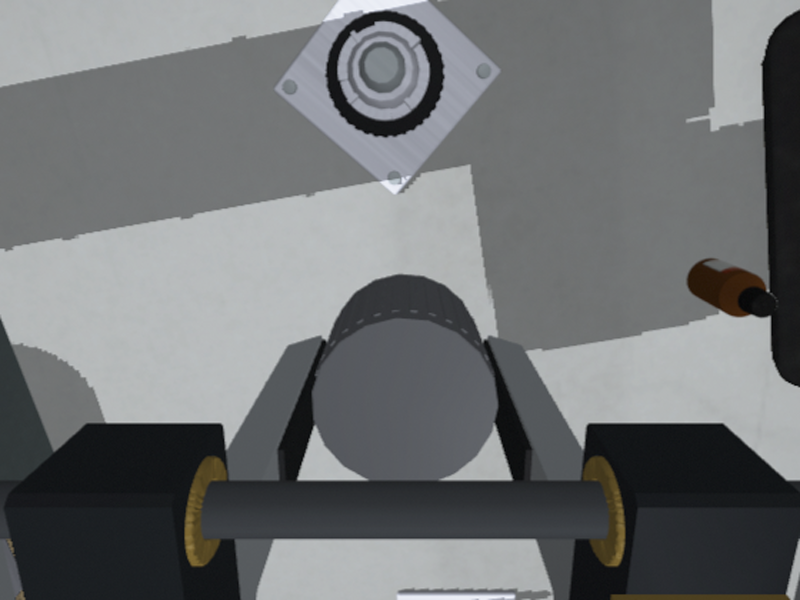

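Wrist view (800-wide): objective top at (382,65), shoulder ring centre (384.5,73.5), plate corners left (275,88) and right (500,70). Lid disc centre (404.5,401).

Run:
```python
from h import *
d=np.load("w5.npz");np.set_printoptions(precision=4,suppress=True);k=.7
f=lambda *p:(np.array(p,float)+.5)*k-.5
print("obj",ray(d,f((382,65)),.07),"sh",ray(d,f((384.5,73.5)),.03))
c=ray(d,f((275,88),(500,70),(395,194)),.005);print(c,c[:2].mean(0))
print("diag deg",np.degrees(np.arctan2(*(c[1]-c[0])[1::-1])))
print("lid",ray(d,f((404.5,401)),.052+.1787-.0346))
delta([.522,.177,.186],pose(np.radians(-100),0))
```

```text
obj [[0.5229 0.177  0.07  ]] sh [[0.5226 0.1775 0.03  ]]
[[0.457  0.1837 0.005 ]
 [0.589  0.1704 0.005 ]
 [0.5157 0.1104 0.005 ]] [0.523 0.177 0.005]
diag deg -5.749483160852168
lid [[0.515  0.0679 0.1961]]
trans [ 0.1096 -0.0114 -0.0048] rot [-0.0033  0.0007 -0.002 ] now [0.5139 0.0671 0.1792] t 15.4
```

```bash
echo '[[0, 0, 0, 0.74, -0.08, 0, 0], [0, 0, 0, 0.74, -0.08, 0, 0], [0, 0, 0, 0.712, -0.068, 0, 0], [0, 0, 0, 0, 0, 0, 0], [0, 0, 0, 0, 0, 0, 0], [0, 0, 0, 0, 0, 0, 0]]' | python3 nudge.py
python3 - <<'E'
from h import *
delta([.522,.177,.088],pose(np.radians(-100),0))
E
```

```text
t: 16.0
tool_pos: [0.5227, 0.1756, 0.1807]
tcp_rot: [-0.0, 0.767, 0.641, -0.0]
wrist_force: [-0.1, -0.7, -0.3]
width: 0.592
gripper_force: 30.0
trans [ 0.0013 -0.0009  0.0947] rot [-0.0003  0.0003 -0.0042] now [0.5227 0.1756 0.1807] t 16.0
```

```bash
echo '[[0, 0, 0, 0.026, -0.018, 0.4, 0], [0, 0, 0, 0, 0, 0.6, 0], [0, 0, 0, 0, 0, 0.5, 0], [0, 0, 0, 0, 0, 0.3, 0], [0, 0, 0, 0, 0, 0.1, 0], [0, 0, 0, 0, 0, 0, 0], [0, 0, 0, 0, 0, 0, 0]]' | python3 nudge.py
python3 - <<'E'
from h import *
delta([.522,.177,.088],pose(np.radians(-100),0))
E
```

```text
t: 16.7
tool_pos: [0.5232, 0.1786, 0.0872]
tcp_rot: [0.0, 0.767, 0.642, 0.001]
wrist_force: [-0.6, 1.2, -0.6]
width: 0.59
gripper_force: 30.0
trans [-0.0018 -0.0009  0.0012] rot [ 0.002  -0.0015 -0.003 ] now [0.5232 0.1786 0.0872] t 16.7
```

Converted, -0.0018 m is -0.036, -0.0009 m is -0.018.

```bash
echo '[[0, 0, 0, -0.036, -0.018, 0, 0], [0, 0, 0, 0, 0, 0.04, 0], [0, 0, 0, 0, 0, 0.04, 0], [0, 0, 0, 0, 0, 0, 0], [0, 0, 0, 0, 0, 0, 0]]' | python3 nudge.py|egrep 'pos|wrist'; echo '[[0, 0, 0, 0, 0, 0.02, 0], [0, 0, 0, 0, 0, 0.02, 0], [0, 0, 0, 0, 0, 0, 0]]' | python3 nudge.py|egrep 'pos|wrist';echo '[[0, 0, 0, 0, 0, 0.02, 0], [0, 0, 0, 0, 0, 0.01, 0], [0, 0, 0, 0, 0, 0, 0]]' | python3 nudge.py|egrep 'pos|wrist'
```

```text
tool_pos: [0.521, 0.1772, 0.0817]
wrist_force: [-0.3, -0.0, -0.6]
tool_pos: [0.5209, 0.1771, 0.0794]
wrist_force: [0.5, 0.2, -1.2]
tool_pos: [0.521, 0.1771, 0.0781]
wrist_force: [-0.0, -0.2, -0.2]
```

Converted, 0.001 m is 0.02, 0.0009 m is 0.018.

```bash
echo '[[0, 0, 0, 0, 0.018, 0.02, 0], [0, 0, 0, 0, 0, 0.014, 0], [0, 0, 0, 0, 0, 0, 0]]' | python3 nudge.py|egrep 'pos|wrist'; echo '[[0, 0, 0, 0, 0, 0.014, 0], [0, 0, 0, 0, 0, 0, 0]]' | python3 nudge.py|egrep 'pos|wrist';echo '[[0, 0, 0, 0, 0, 0.012, 0], [0, 0, 0, 0, 0, 0, 0]]' | python3 nudge.py|egrep 'pos|wrist'
```

```text
tool_pos: [0.5218, 0.1769, 0.0763]
wrist_force: [-0.9, 0.2, -0.1]
tool_pos: [0.5219, 0.177, 0.0757]
wrist_force: [-0.3, 0.4, -1.2]
tool_pos: [0.5219, 0.177, 0.0752]
wrist_force: [0.5, 0.1, -1.3]
```

Converted, 0.0005 m is 0.01.

```bash
echo '[[0, 0, 0, 0, 0, 0.01, 0], [0, 0, 0, 0, 0, 0, 0]]' | python3 nudge.py|egrep 'pos|wrist'; echo '[[0, 0, 0, 0, 0, 0.01, 0], [0, 0, 0, 0, 0, 0, 0]]' | python3 nudge.py|egrep 'pos|wrist'
```

```text
tool_pos: [0.522, 0.177, 0.0751]
wrist_force: [-1.0, -0.3, 2.3]
tool_pos: [0.522, 0.177, 0.075]
wrist_force: [-1.9, -0.2, 4.6]
```

Contact at exactly the ridge height (0.0751 predicted), so the lid is on the thread. Next I turn back in short chunks, watching the height.

```bash
for i in 1; do echo '[[0, 0, -0.4, 0, 0, 0.006, 0], [0, 0, -0.4, 0, 0, 0, 0], [0, 0, 0, 0, 0, 0, 0]]' | python3 nudge.py|egrep 'pos|wrist'; echo '[[0, 0, -0.4, 0, 0, 0, 0], [0, 0, -0.4, 0, 0, 0, 0], [0, 0, 0, 0, 0, 0, 0]]' | python3 nudge.py|egrep 'pos|wrist'; done
```

```text
tool_pos: [0.523, 0.1773, 0.075]
wrist_force: [0.3, 0.1, 5.8]
tool_pos: [0.5224, 0.1772, 0.074]
wrist_force: [0.3, 1.1, -1.4]
```

Force gone and height dropped, so the lugs are over the gaps. Letting it down.

The rows are not in the units I measure in: shifts go in shares of 50 mm and turns go in units of 0.2 rad. I convert before sending: 0.001 m is 0.02.

```bash
echo '[[0, 0, 0, 0, 0, 0.02, 0], [0, 0, 0, 0, 0, 0.02, 0], [0, 0, 0, 0, 0, 0, 0]]' | python3 nudge.py|egrep 'pos|wrist'; echo '[[0, 0, 0, 0, 0, 0.02, 0], [0, 0, 0, 0, 0, 0.02, 0], [0, 0, 0, 0, 0, 0, 0]]' | python3 nudge.py|egrep 'pos|wrist';echo '[[0, 0, 0, 0, 0, 0.02, 0], [0, 0, 0, 0, 0, 0.02, 0], [0, 0, 0, 0, 0, 0, 0]]' | python3 nudge.py|egrep 'pos|wrist'; echo '[[0, 0, 0, 0, 0, 0.014, 0], [0, 0, 0, 0, 0, 0, 0], [0, 0, 0, 0, 0, 0, 0]]' | python3 nudge.py|egrep 'pos|wrist'
```

```text
tool_pos: [0.5215, 0.1772, 0.0711]
wrist_force: [0.5, 1.2, -1.1]
tool_pos: [0.5217, 0.1769, 0.0695]
wrist_force: [0.3, 2.0, -1.2]
tool_pos: [0.5218, 0.1766, 0.0677]
wrist_force: [-0.1, 1.0, -0.4]
tool_pos: [0.5219, 0.1766, 0.0677]
wrist_force: [-3.0, -1.3, 3.8]
```

Dropped in at 3.1 mm, as expected. Now clockwise.

Converted, 0.08 rad is 0.4.

```bash
echo '[[0, 0, 0.4, 0, 0, 0, 0], [0, 0, 0.4, 0, 0, 0, 0], [0, 0, 0, 0, 0, 0, 0]]' | python3 nudge.py|egrep 'pos|rot|wrist'; echo '[[0, 0, 0.4, 0, 0, 0.004, 0], [0, 0, 0.4, 0, 0, 0.006, 0], [0, 0, 0, 0, 0, 0, 0]]' | python3 nudge.py|egrep 'pos|rot|wrist';echo '[[0, 0, 0.4, 0, 0, 0.006, 0], [0, 0, 0.4, 0, 0, 0.006, 0], [0, 0, 0, 0, 0, 0, 0]]' | python3 nudge.py|egrep 'pos|rot|wrist'; python3 -c "
from h import *
print(tool()[0]['moment'])"
```

```text
tool_pos: [0.5225, 0.1771, 0.0676]
tcp_rot: [0.0, 0.713, 0.701, 0.001]
wrist_force: [-0.9, -0.6, 2.1]
tool_pos: [0.5225, 0.1769, 0.0673]
tcp_rot: [0.0, 0.766, 0.642, 0.001]
wrist_force: [0.3, -0.3, 4.4]
tool_pos: [0.5224, 0.177, 0.0665]
tcp_rot: [0.0, 0.815, 0.58, 0.001]
wrist_force: [0.5, -0.8, 3.2]
[-0.22272626  0.11346798 -0.01481185]
```

Converted, 0.0003 m is 0.006, 0.08 rad is 0.4.

```bash
echo '[[0, 0, 0.4, 0, 0, 0.006, 0], [0, 0, 0.4, 0, 0, 0.006, 0], [0, 0, 0, 0, 0, 0, 0]]' | python3 nudge.py|egrep 'pos|rot|wrist'; echo '[[0, 0, 0.4, 0, 0, 0.006, 0], [0, 0, 0.4, 0, 0, 0.006, 0], [0, 0, 0, 0, 0, 0, 0]]' | python3 nudge.py|egrep 'pos|rot|wrist';echo '[[0, 0, 0.4, 0, 0, 0.006, 0], [0, 0, 0, 0, 0, 0, 0]]' | python3 nudge.py|egrep 'pos|rot|wrist'; python3 -c "
from h import *
o=tool()[0];print(o['moment'],o['qpos'])"
```

```text
tool_pos: [0.5222, 0.1771, 0.0657]
tcp_rot: [-0.0, 0.858, 0.513, 0.0]
wrist_force: [0.0, -0.3, 3.1]
tool_pos: [0.522, 0.1772, 0.0649]
tcp_rot: [-0.0, 0.897, 0.443, 0.0]
wrist_force: [0.0, 0.0, 3.1]
tool_pos: [0.522, 0.1771, 0.0646]
tcp_rot: [-0.0, 0.914, 0.407, 0.0]
wrist_force: [-1.1, 0.0, 3.1]
[-0.10329388  0.14600012 -0.08505864] [2.23726345e-01 1.74116058e-01 1.59361169e+00 9.64713064e-04
 1.37373134e+00 9.56822971e-01]
```

```bash
for k in 1; do echo '[[0, 0, 0.3, 0, 0, 0.004, 0], [0, 0, 0, 0, 0, 0, 0]]' | python3 nudge.py|egrep 'pos|rot|wrist'; python3 -c "
from h import *
print(tool()[0]['moment'])"; echo '[[0, 0, 0.3, 0, 0, 0.004, 0], [0, 0, 0, 0, 0, 0, 0], [0, 0, 0, 0, 0, 0, 0]]' | python3 nudge.py|egrep 'pos|rot|wrist'; python3 -c "
from h import *
print(tool()[0]['moment'])"; done
```

```text
tool_pos: [0.5221, 0.1772, 0.0646]
tcp_rot: [-0.0, 0.925, 0.379, 0.0]
wrist_force: [0.5, 0.1, 3.6]
[-0.09371135  0.07920954 -0.03682629]
tool_pos: [0.5221, 0.1774, 0.0646]
tcp_rot: [-0.001, 0.936, 0.351, 0.0]
wrist_force: [-1.0, 1.4, 5.4]
[ 0.07366322  0.22356569 -0.05401456]
```

```bash
for k in 1; do echo '[[0, 0, 0.3, 0, 0, 0, 0], [0, 0, 0, 0, 0, 0, 0]]' | python3 nudge.py|egrep 'pos|rot|wrist'; python3 -c "
from h import *
print(tool()[0]['moment'])"; echo '[[0, 0, 0.3, 0, 0, 0, 0], [0, 0, 0, 0, 0, 0, 0], [0, 0, 0, 0, 0, 0, 0]]' | python3 nudge.py|egrep 'pos|rot|wrist'; python3 -c "
from h import *
print(tool()[0]['moment'])"; done
```

```text
tool_pos: [0.522, 0.1778, 0.0646]
tcp_rot: [-0.001, 0.946, 0.323, 0.0]
wrist_force: [-0.3, 1.7, 5.6]
[0.1783602  0.27337933 0.58690475]
tool_pos: [0.521, 0.1771, 0.0646]
tcp_rot: [-0.0, 0.955, 0.295, -0.001]
wrist_force: [-4.4, 0.1, 7.8]
[-0.05732547  0.78074629  0.86533897]
```

Torque has risen to 0.87 N·m after about 64° of turn with the rim height at 0, so it is against the stop. I relieve the load, open and go up.

```bash
echo '[[0, 0, -0.25, 0, 0, -0.016, 0], [0, 0, 0, 0, 0, 0, 0.7], [0, 0, 0, 0, 0, 0, 1], [0, 0, 0, 0, 0, 0, 1], [0, 0, 0, 0, 0, 0, 1], [0, 0, 0, 0, 0, 0, 1], [0, 0, 0, 0, 0, 0, 1], [0, 0, 0, 0, 0, 0, 1]]' | python3 nudge.py && echo '[[0, 0, 0, 0, 0, -0.4, 1], [0, 0, 0, 0, 0, -0.8, 1], [0, 0, 0, 0, 0, -0.8, 1], [0, 0, 0, 0, 0, -0.6, 1], [0, 0, 0, -0.8, 0, 0, 1], [0, 0, 0, -0.8, 0, 0, 1], [0, 0, 0, 0, 0, 0, 1], [0, 0, 0, 0, 0, 0, 1]]' | python3 nudge.py
python3 - <<'E'
from h import *
w=manip.get_image("wrist");a=w["frame"];s=manip.get_image("side");print(proj(w,[[.522,.177,.082]]),proj(s,[[.522,.177,.082]]))
i=np.hstack([cv2.resize(a,(400,300)),cv2.resize(s["frame"][215:290,180:280],(400,300),interpolation=cv2.INTER_CUBIC)])
cv2.imwrite("pics/e.png",i[:,:,::-1])
E
```

```text
t: 24.2
tool_pos: [0.522, 0.177, 0.065]
tcp_rot: [-0.0, 0.949, 0.316, 0.0]
wrist_force: [-0.8, 0.2, -0.4]
width: 0.999
gripper_force: 0.0
t: 25.0
tool_pos: [0.4578, 0.1287, 0.1953]
tcp_rot: [-0.0, 0.949, 0.316, 0.001]
wrist_force: [0.6, 0.6, -0.4]
width: 1.001
gripper_force: 0.0
[[281.18698382  91.46785574]] [[223.34508643 246.98295416]]
```

View pics/e.png

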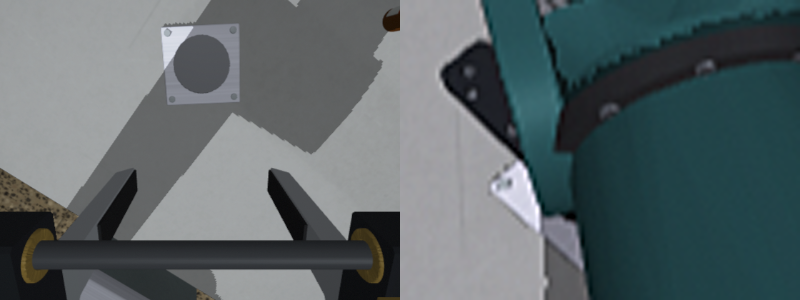

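The wrist view shows the lid seated and centred on the canister: disc at (202,64) in the panel, predicted (201,65). The gripper is clear, so I hand in.

```bash
python3 -c "
from workcell import manip
print(manip.close_job())"
```

```text
the job is handed in; nothing more can be done
None
```

The lid is screwed home on the canister: the rim is at shoulder height and turning met a firm stop. The gripper is clear, the bystander objects were left alone, and the job was handed in at about 25 s; no verdict came back.

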